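# Find the heavy side of the drum in the bench vise

## Robot

A 6-joint arm with a two-finger parallel gripper is mounted at the origin on the work surface. World frame = base frame: x ahead of the robot, y to its left, z up, the work surface at z = 0. Lengths are in mm, angles in degrees, forces in N, time in s.
With the tool pointing down it reaches from about 350 to 850 mm from the base axis. Payload 8.1 kg.
Tool frame: the origin (TCP) lies midway between the tips of the shut fingers; the grasp point (between the pads) lies 19 mm behind it; z points along the fingers, y is the line along which they close (so a half turn about z gives the same grasp; the last joint's range is limited). The gripper opens to 85 mm and grips with 20 to 120 N. Pads are 22 mm wide; open, the fingers measure 114 mm over their backs; the gripper's body (76 mm by 85 mm) begins 54 mm behind the grasp point. The pads swing forward as they close: fully open they stand 13 mm farther back than shut.
Start: joints at [-74.679, 7.471, 85.268, -0, 87.261, -4.893], TCP at [207.336, -563.043, 231.292] pointing down, gripper open.
Joint ranges: [-169.43, 169.43], [-51.17, 129.36], [1.28, 143.12], [-76.62, 256.62], [0, 156.53], [-152.29, 152.29]. Speed limits (degrees/s): [136.94, 136.94, 159.86, 180, 180, 180].

## Interface

Orientations are given as [roll, pitch, yaw] about the fixed x, y, z axes, in that order (R = Rz(yaw) Ry(pitch) Rx(roll)).
In Python, from bench import sense, snapshot, camera_params, hand_in, masks_of, pinpoint gives the robot as it stands.
- The arm moves only by the tool step_arm, never from a script. Its argument "targets" is a list of rows, each an object with "angular": the turn, a rotation vector about the tool's x, y, z scaled (see below), a list of three; "dp": the shift along the tool's x, y, z scaled (see below), a list of three; "fingers": the closure, from 0 (fully open) to 1 (shut). A call has exactly 8 rows; each row is the pose to reach, as a shift and turn from the pose commanded when the call began, along the tool's axes at that moment, turning the shorter way round; what a row does not reach only later rows make up. The controller multiplies each number of a shift by 0.2 m and each number of a turn by 180 degrees. A row lasts 1/8 s, in which the tool goes at most 62.5 mm and 10.7 degrees, less where a joint would pass 70% of its speed; a pose out of reach is approached as far as the arm can. A call with a number of a shift or a turn outside -1 to 1 is refused whole. A call with a gripper value outside its range is refused whole. The fingers move at their own pace and stop on an object; "newtons" is the grip in N (left out, the last holds). Time passes only in rows, so rows that repeat a pose let the fingers close, or fill a call up. It gives the time, the measured TCP pose, the force, the opening and the grip force at its end, in the units of the state.
- sense(): the state, without advancing time (a new reading comes with each control period).
- snapshot(name): name is "side" or "top" or "wrist"; returns the picture (400x640x3 uint8, blue, green, red); there is no depth.
- camera_params(name): a dict with "vfov" (degrees; the focal length in pixels is half the picture's height over the tangent of half this angle, whatever the lens; pixels are square), "cx", "cy" (the principal point, pixels), "D" ([k1, k2, p1, p2, k3] as OpenCV has them; the pictures are not rectified), "R" (3x3) and "t" (3): a world point X has camera coordinates R X + t. Camera axes: x right, y down, z forward; pixel columns grow to the right and rows downward; lengths in mm; the calibration is good to about 2 mm. A picture is of the moment at which its call begins: read the wrist's pose just before it. camera_params takes no time and is no camera call; for the wrist camera it gives the pose at the moment of the call.
- hand_in(): hands the job in; it is judged then, once.
Trained networks look in the newest picture that a camera, given by its name, has taken for a name from the list of things; names that differ only in an ending like _2 or _b are one class to them, and where a whole thing is asked for, a point or a joint stands for the part that bears it (a point fixed in the world has none). Each returns a list of dicts, best first, with "conf" (0 to 1); they miss things now and then, are a little off and sometimes report something else, mostly with a low value. They report only what shows in the picture. A call takes as long as a camera call. They do not tell look-alikes from the thing itself.
- masks_of(camera, label): "pixels" (400x640 bool, what is visible of it) and "at" ([column, row] in pixels, amid what is visible of it).
- pinpoint(camera, label): "at" ([column, row] in pixels: a listed point, or the origin of a listed thing).
The state is a dict: "time": time; "joint_pos": joint angles; "qd": joint speeds; "joint_efforts": joint torques, N m; "tool_pos": TCP position; "tcp_rot": TCP orientation; "ft_force": force on the tool from outside, world axes, zero at the start; "wrist_torque": the same for the moment, N m; "finger_gap": finger opening in mm; "grip_force": force on a finger pad.
Only numpy, scipy, OpenCV 4.12 (cv2) and the standard library are available. Lean on these libraries where they do the work, as an engineer would, in place of code of your own. Each camera call takes 0.05 s, during which the arm holds its last target. There are 200 camera calls.

## Task

The closed metal drum on the tilted spindle in the bench vise has a lead weight hidden inside on one side. Take the drum by its hub, turn it by hand to feel which side is heavy, bring the heavy side to the lowest point and finish still gripping the hub, holding the drum still there, so that a colleague can mark the light side on top. Leave the other things on the bench where they are.

Things in the scene. Friction and masses are not known exactly. Their poses are not given: they have to be found in the camera images.
- vise: small green and yellow bench vise, fixed to the bench, base 124 mm across; origin at the centre of its base on the bench; its z axis points up and its -x axis points horizontally to the side to which the spindle leans (roughly towards the robot)
- spindle: the fixed spindle; origin in the vise's jaws, z along the spindle. The drum (0.64 to 0.95 kg) turns endlessly on it. Nothing outside shows where the weight is, only the torque about the spindle does. Bearing friction (0.26 Nm both ways) is a little more than the torque of the weight (0.14 to 0.21 Nm when the heavy side is level with the axis, nothing when up or down), so the drum stays where it is let go
- hub (a point): point on the drum's axis, half-way along its grip hub (round, 52 mm across, 44 mm long: 22 mm either way of this point); does not turn with the drum. Its z axis points outward along the spindle, 35 degrees (0.61 rad) from vertical. Below the hub is the closed plain grey metal drum, one piece with it, 160 mm across, 36 mm thick, its upper face 22 mm from this point towards the vise
- low_point (a point): lowest point of the drum's rim, half-way through its thickness, down the slope from the hub (along the hub's -x axis), fixed in space: the heavy side must come here
- screwdriver: screwdriver, 170 mm long, lying on the bench: leave it alone
- screw_jar: clear jar with a steel lid, 52 mm across, 65 mm tall: leave it alone
- reel: empty white reel, 84 mm across, 50 mm tall: leave it alone
- tin: blue open tin, 72 mm across, 85 mm tall: leave it alone
- tub: round red tub with a black rim, 97 mm across, 60 mm tall: leave it alone
- marker: black marker pen, 130 mm long, lying on the bench: leave it alone
Not all that is in view belongs to the job. Leave any orange look-alike of the vise alone.

How it is judged:
By the outcome, as a careful person would: the job done as asked, in the order asked, and still so for the second after the job is handed in, while the arm keeps its last pose, push and grip.
It also fails if it takes over 72 s, if anything falls off the work surface, if the arm or the gripper's body presses on something with over 40 N, if the wrist force passes 120 N, or if a joint passes its speed limit or range.

## Working session

There is one attempt and no reset: what is moved stays moved. The work goes in short steps, Python scripts to look and compute and a tool call to move; the robot and the scene stay as the last step left them, time stands still between calls to the robot, and variables do not carry over. Pictures are saved under pics/ and viewed, at most 10 in all, crops included, and the job is handed in when it is done.

Besides the shell and the picture viewer there is one more tool, called as name(argument=value, ...), one argument or row to a line, values as JSON. step_arm: Moves the arm, as the interface text tells. Its arguments: {"type":"object","properties":{"targets":{"type":"array","items":{"type":"object","properties":{"angular":{"type":"array","items":{"type":"number","minimum":-1,"maximum":1}},"dp":{"type":"array","items":{"type":"number","minimum":-1,"maximum":1}},"fingers":{"type":"number"}}}},"newtons":{"type":"number"}},"required":["targets"]}

```bash
mkdir -p pics; ls; cat > h.py <<'E'
import numpy as np, cv2
from scipy.spatial.transform import Rotation as Ro
from bench import *
def ray(cam,uv,P=None):
    P=P or camera_params(cam); f=200/np.tan(np.radians(P['vfov']/2))
    K=np.array([[f,0,P['cx']],[0,f,P['cy']],[0,0,1]])
    u=cv2.undistortPoints(np.array([[uv]],float),K,np.array(P['D'],float))[0,0]
    R=np.array(P['R']);t=np.array(P['t'])
    d=R.T@np.array([u[0],u[1],1]);return -R.T@t,d/np.linalg.norm(d)
def proj(cam,X):
    P=camera_params(cam); f=200/np.tan(np.radians(P['vfov']/2))
    K=np.array([[f,0,P['cx']],[0,f,P['cy']],[0,0,1]])
    return cv2.projectPoints(np.atleast_2d(np.array(X,float)),cv2.Rodrigues(np.array(P['R']))[0],np.array(P['t'],float),K,np.array(P['D'],float))[0][:,0]
def tri(rs):
    A=sum(np.eye(3)-np.outer(d,d) for o,d in rs);b=sum((np.eye(3)-np.outer(d,d))@o for o,d in rs)
    X=np.linalg.solve(A,b);return X,[np.linalg.norm((np.eye(3)-np.outer(d,d))@(X-o)) for o,d in rs]
E
python3 - <<'E'
from h import *
print(sense())
for c in ['side','top']:
    cv2.imwrite(f'pics/{c}0.png',snapshot(c))
    for l in ['hub','low_point','vise','spindle']:
        print(c,l,[(np.round(r['at']).tolist(),round(r['conf'],2)) for r in pinpoint(c,l)[:4]])
E
```

```text
pics
{'time': 0.0, 'joint_pos': array([-7.46804258e+01,  7.51589904e+00,  8.53288002e+01,  6.72408939e-04,
        8.72628618e+01, -4.89342713e+00]), 'qd': array([ 0.02139695, -0.0496626 , -0.060579  ,  0.161116  , -0.06909571,
        0.01607279]), 'joint_efforts': array([ 3.26122363e-04, -5.69402933e+01, -5.00547624e+01, -1.97298050e-04,
        1.45542371e-02, -2.73628348e-05]), 'tool_pos': array([ 207.18110359, -562.50440854,  230.24079305]), 'tcp_rot': array([-1.79892888e+02, -9.84436740e-03,  2.02129594e+01]), 'ft_force': array([-0.44035714,  0.1278738 ,  0.6658107 ]), 'wrist_torque': array([-0.02128377,  0.0378111 , -0.01829711]), 'grip_force': 0.0, 'finger_gap': 85.52409885654849}
side hub [([257.0, 78.0], 0.63), ([356.0, 214.0], 0.61), ([138.0, 259.0], 0.61), ([242.0, 241.0], 0.6)]
side low_point [([134.0, 265.0], 0.9), ([229.0, 246.0], 0.89), ([333.0, 221.0], 0.85), ([248.0, 94.0], 0.61)]
side vise [([186.0, 287.0], 0.93), ([268.0, 275.0], 0.9), ([286.0, 114.0], 0.88), ([369.0, 250.0], 0.64)]
side spindle [([376.0, 234.0], 0.82), ([170.0, 273.0], 0.8), ([282.0, 98.0], 0.79), ([266.0, 263.0], 0.61)]
top hub [([381.0, 254.0], 0.92), ([441.0, 331.0], 0.91), ([312.0, 158.0], 0.7), ([189.0, 323.0], 0.59)]
top low_point [([432.0, 342.0], 0.92), ([312.0, 181.0], 0.87), ([201.0, 336.0], 0.68), ([373.0, 267.0], 0.61)]
top vise [([204.0, 296.0], 0.61), ([416.0, 302.0], 0.61), ([182.0, 211.0], 0.4)]
top spindle [([376.0, 230.0], 0.93), ([313.0, 146.0], 0.66), ([424.0, 305.0], 0.66), ([191.0, 295.0], 0.62)]
```

```bash
python3 -c "
import cv2
for c in ['side','top']: cv2.imwrite(f'pics/{c}1.png',cv2.resize(cv2.imread(f'pics/{c}0.png'),(800,500)))"
```

```text
(no output)
```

View pics/side1.png

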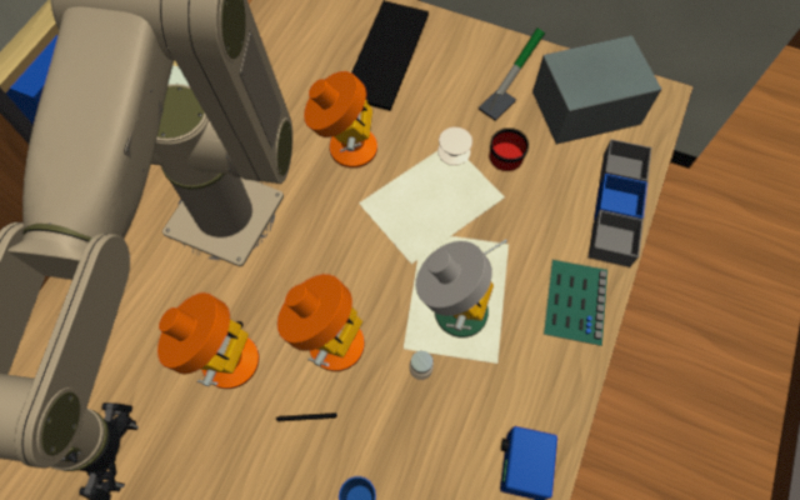

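View pics/top1.png

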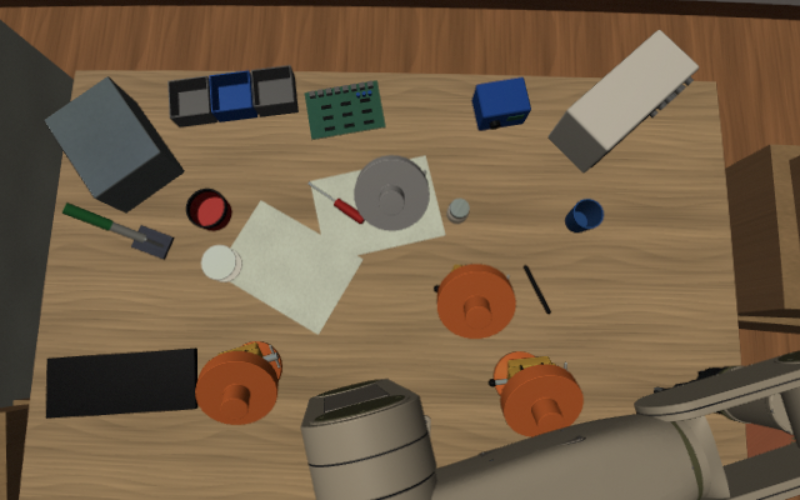

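The side view (800 px) shows four vises. Three are orange, with hubs near (185,330), (305,305) and (325,95). The fourth has a grey drum with its hub at (445,268) and a green and yellow body at (465,305). In the top view the grey drum is at (392,193). Only this one matches the green and yellow vise and plain grey drum in the description. I'll confirm it in a crop and triangulate.

```bash
python3 - <<'E'
from h import *
im=cv2.imread('pics/side0.png')[170:290,300:440]; cv2.imwrite('pics/crop.png',cv2.resize(im,None,fx=5,fy=5,interpolation=cv2.INTER_CUBIC)[:600,:700])
import numpy as np
M={}
for c,near in [('side',{'hub':(356,214),'low_point':(333,221),'spindle':(376,234),'vise':(369,250)}),('top',{'hub':(312,158),'low_point':(312,181),'spindle':(313,146)})]:
    snapshot(c)
    for l,n in near.items():
        r=[r for r in pinpoint(c,l) if np.hypot(*(np.array(r['at'])-n))<14]
        print(c,l,[(np.round(q['at'],1),q['conf']) for q in r])
        M[c,l]=r[0]['at'] if r else n
for l in ['hub','low_point','spindle']:
    print(l,tri([ray('side',M['side',l]),ray('top',M['top',l])]))
o,d=ray('side',M['side','vise']); print('vise z0',o-d*o[2]/d[2])
# drum masks
for c in ['side','top']:
    for r in masks_of(c,'hub'): print(c,np.round(r['at']),r['conf'],r['pixels'].sum())
for c in ['side','top']: print(c,ray(c,(320,200)))
E
```

```text
side hub []
side low_point [(array([337. , 219.2]), 0.8)]
side spindle [(array([373.6, 234.1]), 0.61)]
side vise [(array([366.8, 250.5]), 0.88)]
top hub [(array([310.2, 158.6]), 0.55)]
top low_point [(array([313.1, 181.2]), 0.82)]
top spindle [(array([310.8, 143.4]), 0.77)]
hub (array([568.99726407,  -4.08739597, 190.83293713]), [np.float64(2.5209641114613595), np.float64(2.5209641114615)])
low_point (array([522.16049451, -11.83915877, 131.15087076]), [np.float64(2.1287854289464945), np.float64(2.12878542894634)])
spindle (array([629.11184279,  -5.61279867, 122.05747459]), [np.float64(6.855301579643773), np.float64(6.8553015796435535)])
vise z0 [618.69567085 -14.79796611   0.        ]
side [154. 266.] 0.84 2697
side [364. 224.] 0.77 2813
side [269.  85.] 0.76 1893
side [250. 250.] 0.58 2743
top [380. 242.] 0.83 2988
top [188. 307.] 0.81 3067
top [434. 321.] 0.7 2894
top [311. 153.] 0.68 2814
side (array([ 679.99130791, -519.20476163, 1337.5178397 ]), array([-0.1664168 ,  0.40278956, -0.90003668]))
top (array([ 277.55387956,  -31.39326267, 1237.27007729]), array([ 1.73043893e-01,  7.48389037e-04, -9.84913829e-01]))
```

View pics/crop.png

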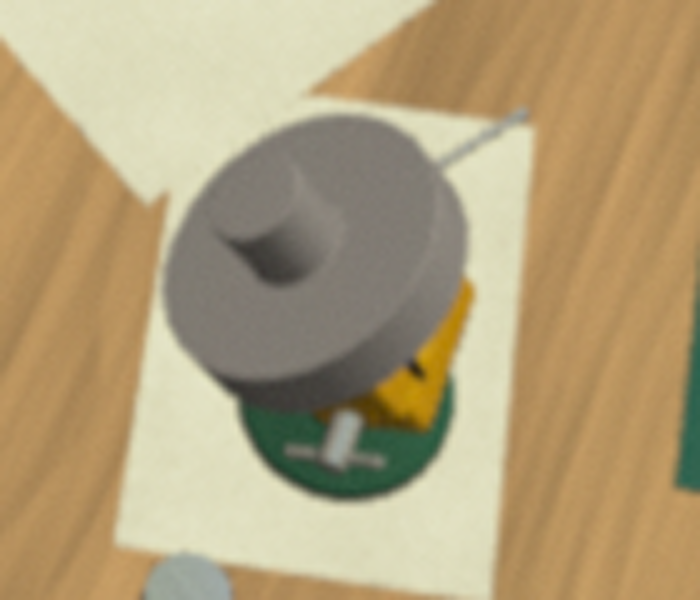

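The crop confirms a plain grey drum on the green and yellow vise. Next I'll fit a drum and hub model to the grey silhouettes in both views.

```bash
cat > fit.py <<'E'
from h import *
from scipy.optimize import minimize
def axes(phi):
    c,s=np.cos(phi),np.sin(phi); a=np.radians(35)
    z=np.array([-np.sin(a)*c,-np.sin(a)*s,np.cos(a)]); x=np.array([np.cos(a)*c,np.cos(a)*s,np.sin(a)])
    return x,np.cross(z,x),z
t=np.linspace(0,2*np.pi,60)
def cyl(h,ax,r,z0,z1):
    x,y,z=ax; return np.array([h+r*(np.cos(q)*x+np.sin(q)*y)+zz*z for zz in (z0,z1) for q in t])
def sil(c,p):
    h,ax=p[:3],axes(p[3]); m=np.zeros((1600,2560),np.uint8)
    for C in (cyl(h,ax,80,-58,-22),cyl(h,ax,26,-22,22)):
        cv2.fillConvexPoly(m,cv2.convexHull((proj(c,C)*4+1.5).round().astype(np.int32)),1)
    return cv2.resize(m.astype(np.float32),(640,400),interpolation=cv2.INTER_AREA)
def fit(masks,p0,st=None):
    def f(p):
        e=0
        for c,m in masks.items():
            s=sil(c,p); e+=1-np.minimum(s,m).sum()/np.maximum(s,m).sum()
        return e
    p0=np.array(p0,float); st=st if st is not None else np.array([12,12,12,.2])
    for k in range(2):
        r=minimize(f,p0,method='Nelder-Mead',options=dict(initial_simplex=np.vstack([p0]+[p0+st[i]*np.eye(len(p0))[i] for i in range(4)]),maxiter=300,xatol=.1,fatol=1e-4)); p0=r.x; st=st/3
    return r.x,r.fun
E
python3 - <<'E'
from fit import *
ms={}
for c,n in [('side',(364,224)),('top',(311,153))]:
    snapshot(c)
    rs=[r for r in masks_of(c,'hub') if np.hypot(*(np.array(r['at'])-n))<15]
    ms[c]=rs[0]['pixels'].astype(np.float32)
for p0 in ([568,-8,200,0.],[560,-8,210,.3]): 
    p,e=fit(ms,p0); print(p.round(2),np.degrees(p[3]),e)
for c in ms: print(c,fit({c:ms[c]},p))
x,y,z=axes(p[3]); print('low',p[:3]-40*z-80*x)
print(sense()['time'])
# IK-ish targets
R0=Ro.from_euler('xyz',sense()['tcp_rot'],degrees=True)
for flip in (0,1):
  for ang in (0,90,-90,45,-45):
    X=Ro.from_rotvec(-z*np.radians(ang)).apply(x); Y=np.cross(-z,X)
    R=Ro.from_matrix(np.column_stack([X,Y,-z])); print(ang,R.as_euler('xyz',degrees=True).round(1),(R0.inv()*R).as_rotvec(degrees=True).round(1))
  break
E
```

```text
[ 5.6478e+02 -7.7800e+00  1.9634e+02 -4.0000e-02] -2.1755981583225825 0.0819365382194519
[ 5.6500e+02 -8.1900e+00  1.9595e+02 -3.0000e-02] -1.9835914288795402 0.08199715614318848
side (array([ 5.62869207e+02, -9.78541461e-01,  1.77239915e+02,  1.49076804e-02]), np.float64(0.02100592851638794))
top (array([ 5.73948409e+02, -1.00894911e+01,  1.73568970e+02,  7.54044417e-02]), np.float64(0.026787102222442627))
low [522.43321714  -6.71390043 117.30231445]
1.25
0 [180. -35.  -2.] [-6.8 34.6 21.5]
90 [-145.    0.  -92.] [ 22.9  34.1 108.2]
-90 [145.   0.  88.] [-30.8  20.7 -65.6]
45 [-153.7  -23.9  -52.7] [ 7.3 36.3 65. ]
-45 [153.7 -23.9  48.7] [-19.5  29.3 -22.1]
```

```bash
cat > plan.py <<'E'
from fit import *
def tgt(p,ang):
    x,y,z=axes(p[3]); X=Ro.from_rotvec(-z*np.radians(ang)).apply(x)
    return Ro.from_matrix(np.column_stack([X,np.cross(-z,X),-z]))
def cmd(P0,R0,P1,R1):
    return (R0.inv().apply(np.array(P1)-P0)/200).round(4).tolist(),((R0.inv()*R1).as_rotvec()/np.pi).round(4).tolist()
def now():
    s=sense(); return s['tool_pos'],Ro.from_euler('xyz',s['tcp_rot'],degrees=True)
E
python3 - <<'E'
from plan import *
from scipy.spatial.transform import Slerp
p=np.array([565,-8,196,np.radians(-2)]); z=axes(p[3])[2]
P0,R0=now(); R1=tgt(p,-90); S=Slerp([0,1],Ro.concatenate([R0,R1]))
W=[(290,-440,370),(390,-260,370),(470,-100,350),p[:3]+150*z]
Ra,Pa=R0,P0
for k,w in enumerate(W):
    Rb=S(min(1,(k+1)/3)); print(np.round(w),cmd(Pa,Ra,w,Rb)); Pa,Ra=np.array(w),Rb
E
```

```text
[ 290 -440  370] ([0.6003, -0.4345, -0.6936], [-0.057, 0.0383, -0.1214])
[ 390 -260  370] ([0.974, -0.3332, 0.0158], [-0.057, 0.0383, -0.1214])
[ 470 -100  350] ([0.8824, -0.0389, 0.1726], [-0.057, 0.0383, -0.1214])
[479.  -5. 319.] ([0.4763, -0.0659, 0.1438], [0.0, 0.0, 0.0])
```

step_arm(
  targets=[
    {"dp": [0.06,-0.04,-0.2],"angular": [0,0,0],"fingers": 0},
    {"dp": [0.15,-0.11,-0.4],"angular": [-0.01,0.008,-0.024],"fingers": 0},
    {"dp": [0.26,-0.19,-0.55],"angular": [-0.02,0.014,-0.045],"fingers": 0},
    {"dp": [0.37,-0.27,-0.65],"angular": [-0.03,0.02,-0.065],"fingers": 0},
    {"dp": [0.48,-0.35,-0.69],"angular": [-0.043,0.029,-0.09],"fingers": 0},
    {"dp": [0.57,-0.41,-0.69],"angular": [-0.053,0.036,-0.115],"fingers": 0},
    {"dp": [0.6,-0.43,-0.69],"angular": [-0.057,0.038,-0.121],"fingers": 0},
    {"dp": [0.6,-0.43,-0.69],"angular": [-0.057,0.038,-0.121],"fingers": 0},
  ],
)

```text
time: 2.25
tool_pos: [290.1, -440.8, 369.3]
tcp_rot: [168.7, -4.7, 42.5]
ft_force: [-0.7, -0.1, 0.4]
finger_gap: 85.5
grip_force: 0.0
```

step_arm(
  targets=[
    {"dp": [0.1,-0.03,0],"angular": [-0.006,0.004,-0.012],"fingers": 0},
    {"dp": [0.25,-0.08,0],"angular": [-0.015,0.01,-0.03],"fingers": 0},
    {"dp": [0.42,-0.14,0],"angular": [-0.025,0.017,-0.052],"fingers": 0},
    {"dp": [0.6,-0.2,0],"angular": [-0.035,0.024,-0.075],"fingers": 0},
    {"dp": [0.77,-0.26,0],"angular": [-0.045,0.03,-0.096],"fingers": 0},
    {"dp": [0.9,-0.3,0],"angular": [-0.053,0.035,-0.112],"fingers": 0},
    {"dp": [0.97,-0.33,0.01],"angular": [-0.057,0.038,-0.121],"fingers": 0},
    {"dp": [0.97,-0.33,0.01],"angular": [-0.057,0.038,-0.121],"fingers": 0},
  ],
)

```text
time: 3.25
tool_pos: [390.0, -261.8, 370.0]
tcp_rot: [156.4, -4.7, 65.4]
ft_force: [-0.1, 0.6, 0.7]
finger_gap: 85.1
grip_force: 0.0
```

step_arm(
  targets=[
    {"dp": [0.1,-0.01,0],"angular": [-0.006,0.004,-0.012],"fingers": 0},
    {"dp": [0.24,-0.01,0.02],"angular": [-0.015,0.01,-0.03],"fingers": 0},
    {"dp": [0.4,-0.02,0.06],"angular": [-0.025,0.017,-0.052],"fingers": 0},
    {"dp": [0.56,-0.03,0.1],"angular": [-0.035,0.024,-0.075],"fingers": 0},
    {"dp": [0.72,-0.03,0.14],"angular": [-0.045,0.03,-0.096],"fingers": 0},
    {"dp": [0.83,-0.04,0.16],"angular": [-0.053,0.035,-0.112],"fingers": 0},
    {"dp": [0.88,-0.04,0.17],"angular": [-0.057,0.038,-0.121],"fingers": 0},
    {"dp": [0.88,-0.04,0.17],"angular": [-0.057,0.038,-0.121],"fingers": 0},
  ],
)

```text
time: 4.25
tool_pos: [469.9, -102.9, 350.3]
tcp_rot: [145.1, 0.0, 87.7]
ft_force: [0.4, 0.4, 0.1]
finger_gap: 85.7
grip_force: 0.0
```

step_arm(
  targets=[
    {"dp": [0.06,-0.01,0.02],"angular": [0,0,0],"fingers": 0},
    {"dp": [0.16,-0.02,0.05],"angular": [0,0,0],"fingers": 0},
    {"dp": [0.28,-0.04,0.09],"angular": [0,0,0],"fingers": 0},
    {"dp": [0.38,-0.05,0.12],"angular": [0,0,0],"fingers": 0},
    {"dp": [0.45,-0.06,0.14],"angular": [0,0,0],"fingers": 0},
    {"dp": [0.476,-0.066,0.144],"angular": [0,0,0],"fingers": 0},
    {"dp": [0.476,-0.066,0.144],"angular": [0,0,0],"fingers": 0},
    {"dp": [0.476,-0.066,0.144],"angular": [0,0,0],"fingers": 0},
  ],
)

```text
time: 5.25
tool_pos: [479.4, -8.4, 319.6]
tcp_rot: [145.0, 0.1, 87.7]
ft_force: [0.6, 0.1, 0.3]
finger_gap: 85.5
grip_force: 0.0
```

```bash
python3 - <<'E'
from plan import *
s=sense(); print({k:np.round(v,2) for k,v in s.items()})
cv2.imwrite('pics/w1.png',snapshot('wrist'))
P=camera_params('wrist'); print('campos tool',now()[1].inv().apply(-np.array(P['R']).T@P['t']-s['tool_pos']),P['vfov'])
for l in ['hub','low_point']: print(l,[(np.round(r['at'],1),r['conf']) for r in pinpoint('wrist',l)])
for r in masks_of('wrist','hub'): print(r['at'],r['conf'],r['pixels'].sum())
E
```

```text
{'time': np.float64(5.25), 'joint_pos': array([-10.82, -51.01, 127.61,   5.16,  68.81,  -8.89]), 'qd': array([-0.04, -0.1 ,  0.18, -0.03, -0.15,  0.07]), 'joint_efforts': array([  0.24, -13.52, -54.37,   0.6 ,  -4.09,   0.  ]), 'tool_pos': array([479.44,  -8.38, 319.64]), 'tcp_rot': array([1.4504e+02, 6.0000e-02, 8.7680e+01]), 'ft_force': array([0.57, 0.14, 0.29]), 'wrist_torque': array([ 0.03,  0.26, -0.  ]), 'grip_force': np.float64(0.0), 'finger_gap': np.float64(85.52)}
campos tool [  84.35790825   -0.46745075 -142.86141457] 69.6782526216025
hub [(array([323. , 184.5]), 0.65)]
low_point [(array([ 71.7, 376.1]), 0.96), (array([254.1, 172.8]), 0.78)]
[150.7, 372.4] 0.92 2450
[324.6, 167.2] 0.69 15620
```

View pics/w1.png

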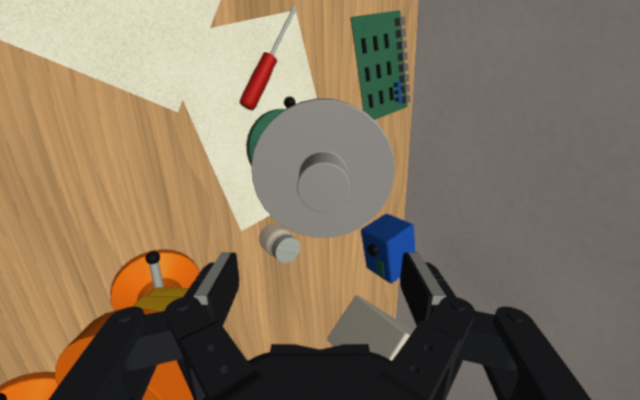

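```bash
python3 - <<'E'
from plan import *
snapshot('wrist'); r=[r for r in masks_of('wrist','hub') if abs(r['at'][0]-325)<20][0]
m=r['pixels'].astype(np.float32)
g={}
for c,(x0,x1,y0,y1) in {'side':(325,400,180,260),'top':(278,348,120,190)}.items():
    im=cv2.imread(f'pics/{c}0.png'); h=cv2.cvtColor(im,cv2.COLOR_BGR2HSV); a=np.zeros((400,640),np.uint8)
    a[y0:y1,x0:x1]=((h[...,1]<45)&(h[...,2]<165))[y0:y1,x0:x1]
    a=cv2.morphologyEx(a,cv2.MORPH_OPEN,np.ones((5,5))); n,l,s,_=cv2.connectedComponentsWithStats(a); k=1+s[1:,4].argmax(); g[c]=(l==k).astype(np.float32); print(c,s[k])
w={'wrist':m}
for n,ms in [('w',w),('wst',{**w,**g}),('st',g),('wt',{**w,'top':g['top']}),('ws',{**w,'side':g['side']})]:
    p,e=fit(ms,[565,-8,196,-.03]); print(n,p[:3].round(1),np.degrees(p[3]).round(1),round(e,3))
E
```

```text
side [ 333  193   60   59 2667]
top [ 283  125   61   60 2935]
w [565.1  -9.3 203.3] 3.0 0.01
wst [565.4  -7.6 201.7] -2.8 0.102
st [564.5  -7.1 202.9] -6.5 0.071Traceback (most recent call last):
  File "<stdin>", line 11, in <module>
  File "fit.py", line 23, in fit
    r=minimize(f,p0,method='Nelder-Mead',options=dict(initial_simplex=np.vstack([p0]+[p0+st[i]*np.eye(len(p0))[i] for i in range(4)]),maxiter=300,xatol=.1,fatol=1e-4)); p0=r.x; st=st/3
    res = _minimize_neldermead(fun, x0, args, callback, bounds=bounds,
                               **options)
    fxr = func(xr)
    fx = function(np.copy(x), *(wrapper_args + args))
  File "fit.py", line 19, in f
    s=sil(c,p); e+=1-np.minimum(s,m).sum()/np.maximum(s,m).sum()
  File "fit.py", line 13, in sil
    cv2.fillConvexPoly(m,cv2.convexHull((proj(c,C)*4+1.5).round().astype(np.int32)),1)
                                         ~~~~^^^^^
  File "h.py", line 11, in proj
    P=camera_params(cam); f=200/np.tan(np.radians(P['vfov']/2))
ValueError: time passes only in moves, steps and waits
```

```bash
sed -i 's/^def ray/_c={}\ndef cp(c):\n    if c=="wrist":\n        k=_c.get(c)\n        return k or _c.setdefault(c,camera_params(c))\n    return _c.get(c) or _c.setdefault(c,camera_params(c))\ndef ray/; s/P=P or camera_params(cam)/P=P or cp(cam)/; s/P=camera_params(cam); f/P=cp(cam); f/' h.py
python3 - <<'E'
from plan import *
p=np.array([565,-8,203,np.radians(-1)]); z=axes(p[3])[2]
P0,R0=now(); print(P0,cmd(P0,R0,p[:3]+80*z,tgt(p,-90)))
E
```

```text
[479.35706562  -7.89648379 319.35147935] ([0.0116, 0.0172, 0.322], [-0.0003, 0.0043, -0.0057])
```

step_arm(
  targets=[
    {"dp": [0.0,0.0,0.03],"angular": [0,0.004,-0.005],"fingers": 0},
    {"dp": [0.0,0.01,0.08],"angular": [0,0.004,-0.005],"fingers": 0},
    {"dp": [0.01,0.01,0.15],"angular": [0,0.004,-0.005],"fingers": 0},
    {"dp": [0.012,0.017,0.22],"angular": [0,0.004,-0.005],"fingers": 0},
    {"dp": [0.012,0.017,0.28],"angular": [0,0.004,-0.005],"fingers": 0},
    {"dp": [0.012,0.017,0.315],"angular": [0,0.004,-0.005],"fingers": 0},
    {"dp": [0.012,0.017,0.322],"angular": [0,0.004,-0.005],"fingers": 0},
    {"dp": [0.012,0.017,0.322],"angular": [0,0.004,-0.005],"fingers": 0},
  ],
)

```text
time: 6.55
tool_pos: [519.2, -6.8, 268.7]
tcp_rot: [145.0, -0.0, 88.9]
ft_force: [1.0, -0.4, 0.6]
finger_gap: 85.5
grip_force: 0.0
```

```bash
python3 - <<'E'
from plan import *
s=sense(); print({k:np.round(v,2) for k,v in s.items()}); cp('wrist')
im=snapshot('wrist'); cv2.imwrite('pics/w2raw.png',im)
rs=masks_of('wrist','hub'); print([(r['at'],r['conf'],r['pixels'].sum()) for r in rs])
print([(np.round(r['at'],1),r['conf']) for r in pinpoint('wrist','hub')])
r=max(rs,key=lambda r:r['pixels'].sum()); m=r['pixels'].astype(np.float32)
p,e=fit({'wrist':m},[565,-8,203,0]); print(p[:3].round(1),np.degrees(p[3]).round(1),round(e,3))
o=cv2.resize(im,None,fx=1.25,fy=1.25,interpolation=cv2.INTER_CUBIC)
for q,col in ((p,(0,0,255)),([565,-8,203,-.02],(0,255,0))):
    q=np.array(q)
    for rr,zz in ((26,22),(26,-22),(80,-22)):
        C=cyl(q[:3],axes(q[3]),rr,zz,zz); cv2.polylines(o,[(proj('wrist',C)*1.25).round().astype(np.int32)],True,col,1)
cv2.imwrite('pics/w2.png',o)
E
```

```text
{'time': np.float64(6.55), 'joint_pos': array([-10.04, -42.73, 128.6 ,   5.94,  59.64, -10.34]), 'qd': array([-0.01, -0.57, -0.17,  0.03,  0.13, -0.04]), 'joint_efforts': array([ 2.000e-02, -1.864e+01, -5.442e+01,  6.400e-01, -4.120e+00,
        0.000e+00]), 'tool_pos': array([519.17,  -6.83, 268.69]), 'tcp_rot': array([ 1.4504e+02, -3.0000e-02,  8.8890e+01]), 'ft_force': array([ 1.04, -0.43,  0.59]), 'wrist_torque': array([-0.  ,  0.23,  0.02]), 'grip_force': np.float64(0.0), 'finger_gap': np.float64(85.5)}
[([319.8, 189.3], 0.69, np.int64(22923)), ([45.6, 385.7], 0.61, np.int64(1303))]
[(array([322.5, 208.6]), 0.62)]
[566.4  -9.  200.5] 0.9 0.01
```

View pics/w2.png

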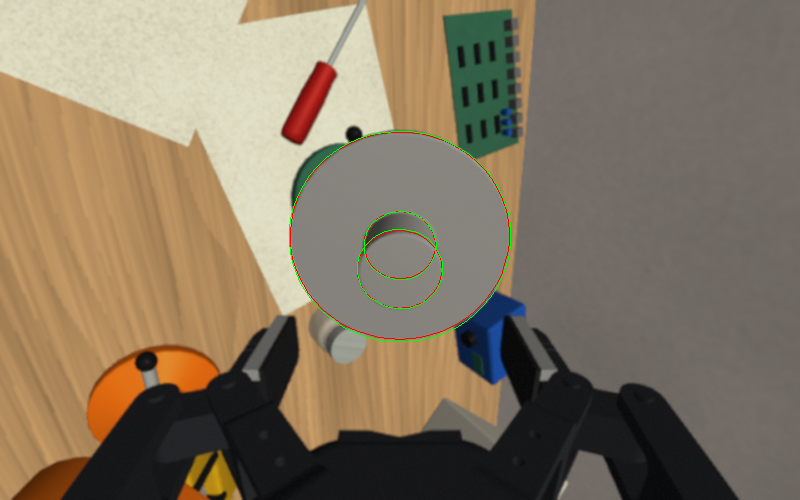

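```bash
python3 - <<'E'
from plan import *
p=np.array([566,-8.5,201.5,np.radians(.5)]); z=axes(p[3])[2]
P0,R0=now(); print(P0,cmd(P0,R0,p[:3]-15*z,tgt(p,-90)))
E
```

```text
[519.20052584  -6.87502524 269.06218328] ([-0.0025, -0.002, 0.486], [-0.0, 0.005, -0.0074])
```

step_arm(
  targets=[
    {"dp": [-0.002,-0.002,0.05],"angular": [0,0.005,-0.007],"fingers": 0},
    {"dp": [-0.002,-0.002,0.13],"angular": [0,0.005,-0.007],"fingers": 0},
    {"dp": [-0.002,-0.002,0.22],"angular": [0,0.005,-0.007],"fingers": 0},
    {"dp": [-0.002,-0.002,0.31],"angular": [0,0.005,-0.007],"fingers": 0},
    {"dp": [-0.002,-0.002,0.39],"angular": [0,0.005,-0.007],"fingers": 0},
    {"dp": [-0.002,-0.002,0.45],"angular": [0,0.005,-0.007],"fingers": 0},
    {"dp": [-0.002,-0.002,0.48],"angular": [0,0.005,-0.007],"fingers": 0},
    {"dp": [-0.002,-0.002,0.486],"angular": [0,0.005,-0.007],"fingers": 0},
  ],
)

```text
time: 7.7
tool_pos: [574.4, -8.2, 188.4]
tcp_rot: [145.1, -0.0, 90.4]
ft_force: [-0.0, -0.5, -0.2]
finger_gap: 85.2
grip_force: 0.0
```

```bash
python3 - <<'E'
from plan import *
s=sense(); print({k:np.round(v,2) for k,v in s.items()}); cp('wrist')
im=snapshot('wrist')
p=np.array([566,-8.5,201.5,np.radians(.5)])
o=im.copy()
for rr,zz in ((26,22),(26,-22),(80,-22)):
    cv2.polylines(o,[proj('wrist',cyl(p[:3],axes(p[3]),rr,zz,zz)).round().astype(np.int32)],True,(0,255,0),1)
cv2.imwrite('pics/w3.png',o)
E
```

```text
{'time': np.float64(7.7), 'joint_pos': array([ -9.63, -27.78, 127.82,   8.09,  45.74, -13.93]), 'qd': array([ 0.05,  0.91, -0.46,  0.13, -1.08, -0.01]), 'joint_efforts': array([-2.000e-02, -2.792e+01, -5.255e+01,  7.200e-01, -4.120e+00,
       -1.000e-02]), 'tool_pos': array([574.45,  -8.23, 188.41]), 'tcp_rot': array([ 1.4507e+02, -5.0000e-02,  9.0450e+01]), 'ft_force': array([-0.02, -0.5 , -0.25]), 'wrist_torque': array([-0.07,  0.32, -0.03]), 'grip_force': np.float64(0.0), 'finger_gap': np.float64(85.22)}
```

View pics/w3.png

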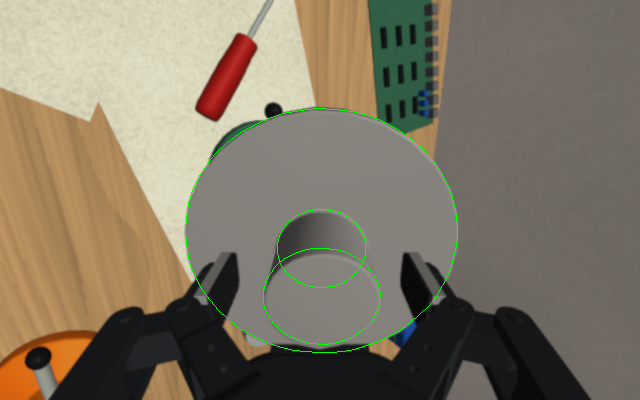

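The overlay matches and the hub sits centred between the fingers. Closing now.

step_arm(
  newtons=50,
  targets=[
    {"dp": [0,0,0],"angular": [0,0,0],"fingers": 0.2},
    {"dp": [0,0,0],"angular": [0,0,0],"fingers": 0.3},
    {"dp": [0,0,0],"angular": [0,0,0],"fingers": 0.4},
    {"dp": [0,0,0],"angular": [0,0,0],"fingers": 1},
    {"dp": [0,0,0],"angular": [0,0,0],"fingers": 1},
    {"dp": [0,0,0],"angular": [0,0,0],"fingers": 1},
    {"dp": [0,0,0],"angular": [0,0,0],"fingers": 1},
    {"dp": [0,0,0],"angular": [0,0,0],"fingers": 1},
  ],
)

```text
time: 8.75
tool_pos: [574.9, -8.3, 189.8]
tcp_rot: [145.0, -0.0, 90.5]
ft_force: [-5.5, 0.8, 6.1]
finger_gap: 50.6
grip_force: 50.6
```

```bash
python3 - <<'E'
from plan import *
s=sense(); print({k:np.round(v,3) for k,v in s.items()})
P=tgt([0,0,0,0],0).as_matrix()[:,2]; print(s['wrist_torque']@P)
E
```

```text
{'time': np.float64(8.75), 'joint_pos': array([ -9.627, -27.878, 127.778,   8.083,  45.769, -13.935]), 'qd': array([-0.071, -0.011, -0.067,  0.002, -0.025, -0.054]), 'joint_efforts': array([ -0.295, -25.273, -50.558,   0.792,  -4.356,   0.168]), 'tool_pos': array([574.873,  -8.299, 189.846]), 'tcp_rot': array([ 1.44963e+02, -1.50000e-02,  9.04580e+01]), 'ft_force': array([-5.452,  0.764,  6.113]), 'wrist_torque': array([-0.067,  0.409,  0.207]), 'grip_force': np.float64(50.617), 'finger_gap': np.float64(50.592)}
-0.20788166088375906
```

```bash
cat > log.py <<'E'
import json,numpy as np
from bench import sense
from scipy.spatial.transform import Rotation as Ro
s=sense(); z=Ro.from_euler('xyz',s['tcp_rot'],degrees=True).as_matrix()[:,2]
r=dict(t=s['time'],j6=s['joint_pos'][5],yaw=s['tcp_rot'].tolist(),qd=s['qd'][5],e=s['joint_efforts'][5],tz=float(s['wrist_torque']@z),p=s['tool_pos'].tolist(),F=np.linalg.norm(s['ft_force']))
open('log.txt','a').write(json.dumps(r)+'\n'); print({k:np.round(v,3) for k,v in r.items()})
E
python3 log.py
```

```text
{'t': np.float64(8.75), 'j6': np.float64(-13.935), 'yaw': array([ 1.44963e+02, -1.50000e-02,  9.04580e+01]), 'qd': np.float64(-0.054), 'e': np.float64(0.168), 'tz': np.float64(-0.206), 'p': array([574.873,  -8.299, 189.846]), 'F': np.float64(8.227)}
```

step_arm(
  targets=[
    {"dp": [0,0,0],"angular": [0,0,0.022],"fingers": 1},
    {"dp": [0,0,0],"angular": [0,0,0.044],"fingers": 1},
    {"dp": [0,0,0],"angular": [0,0,0.066],"fingers": 1},
    {"dp": [0,0,0],"angular": [0,0,0.088],"fingers": 1},
    {"dp": [0,0,0],"angular": [0,0,0.11],"fingers": 1},
    {"dp": [0,0,0],"angular": [0,0,0.132],"fingers": 1},
    {"dp": [0,0,0],"angular": [0,0,0.154],"fingers": 1},
    {"dp": [0,0,0],"angular": [0,0,0.176],"fingers": 1},
  ],
)

```text
time: 9.75
tool_pos: [575.5, -8.5, 190.3]
tcp_rot: [149.1, -17.6, 63.6]
ft_force: [8.3, -0.7, 4.1]
finger_gap: 50.5
grip_force: 52.1
```

```bash
python3 log.py
```

```text
{'t': np.float64(9.75), 'j6': np.float64(17.859), 'yaw': array([149.136, -17.642,  63.555]), 'qd': np.float64(31.479), 'e': np.float64(-0.704), 'tz': np.float64(-0.452), 'p': array([575.497,  -8.509, 190.332]), 'F': np.float64(9.296)}
```

step_arm(
  targets=[
    {"dp": [0,0,0],"angular": [0,0,0.022],"fingers": 1},
    {"dp": [0,0,0],"angular": [0,0,0.044],"fingers": 1},
    {"dp": [0,0,0],"angular": [0,0,0.066],"fingers": 1},
    {"dp": [0,0,0],"angular": [0,0,0.088],"fingers": 1},
    {"dp": [0,0,0],"angular": [0,0,0.11],"fingers": 1},
    {"dp": [0,0,0],"angular": [0,0,0.132],"fingers": 1},
    {"dp": [0,0,0],"angular": [0,0,0.154],"fingers": 1},
    {"dp": [0,0,0],"angular": [0,0,0.176],"fingers": 1},
  ],
)

```text
time: 10.75
tool_pos: [576.0, -9.1, 190.8]
tcp_rot: [162.5, -31.0, 31.8]
ft_force: [3.0, -7.8, 3.9]
finger_gap: 50.8
grip_force: 56.3
```

```bash
python3 log.py
```

```text
{'t': np.float64(10.75), 'j6': np.float64(49.541), 'yaw': array([162.488, -31.031,  31.823]), 'qd': np.float64(31.397), 'e': np.float64(-0.751), 'tz': np.float64(-0.401), 'p': array([576.044,  -9.121, 190.758]), 'F': np.float64(9.224)}
```

step_arm(
  targets=[
    {"dp": [0,0,0],"angular": [0,0,0.022],"fingers": 1},
    {"dp": [0,0,0],"angular": [0,0,0.044],"fingers": 1},
    {"dp": [0,0,0],"angular": [0,0,0.066],"fingers": 1},
    {"dp": [0,0,0],"angular": [0,0,0.088],"fingers": 1},
    {"dp": [0,0,0],"angular": [0,0,0.11],"fingers": 1},
    {"dp": [0,0,0],"angular": [0,0,0.132],"fingers": 1},
    {"dp": [0,0,0],"angular": [0,0,0.154],"fingers": 1},
    {"dp": [0,0,0],"angular": [0,0,0.176],"fingers": 1},
  ],
)

```text
time: 11.75
tool_pos: [576.2, -10.0, 190.8]
tcp_rot: [-176.5, -35.1, -5.9]
ft_force: [10.9, -11.3, -1.1]
finger_gap: 50.8
grip_force: 55.8
```

```bash
python3 log.py
```

```text
{'t': np.float64(11.75), 'j6': np.float64(81.225), 'yaw': array([-176.495,  -35.077,   -5.885]), 'qd': np.float64(31.514), 'e': np.float64(-0.851), 'tz': np.float64(-0.333), 'p': array([576.173,  -9.992, 190.8  ]), 'F': np.float64(15.741)}
```

step_arm(
  targets=[
    {"dp": [0,0,0],"angular": [0,0,0.022],"fingers": 1},
    {"dp": [0,0,0],"angular": [0,0,0.044],"fingers": 1},
    {"dp": [0,0,0],"angular": [0,0,0.066],"fingers": 1},
    {"dp": [0,0,0],"angular": [0,0,0.088],"fingers": 1},
    {"dp": [0,0,0],"angular": [0,0,0.11],"fingers": 1},
    {"dp": [0,0,0],"angular": [0,0,0.132],"fingers": 1},
    {"dp": [0,0,0],"angular": [0,0,0.154],"fingers": 1},
    {"dp": [0,0,0],"angular": [0,0,0.176],"fingers": 1},
  ],
)

```text
time: 12.75
tool_pos: [575.9, -10.8, 190.7]
tcp_rot: [-157.2, -27.6, -42.1]
ft_force: [5.9, -14.8, 0.3]
finger_gap: 50.5
grip_force: 54.5
```

```bash
python3 log.py
```

```text
{'t': np.float64(12.75), 'j6': np.float64(112.911), 'yaw': array([-157.235,  -27.594,  -42.127]), 'qd': np.float64(31.487), 'e': np.float64(-0.936), 'tz': np.float64(-0.194), 'p': array([575.911, -10.849, 190.663]), 'F': np.float64(15.963)}
```

step_arm(
  targets=[
    {"dp": [0,0,0],"angular": [0,0,-0.022],"fingers": 1},
    {"dp": [0,0,0],"angular": [0,0,-0.044],"fingers": 1},
    {"dp": [0,0,0],"angular": [0,0,-0.066],"fingers": 1},
    {"dp": [0,0,0],"angular": [0,0,-0.088],"fingers": 1},
    {"dp": [0,0,0],"angular": [0,0,-0.11],"fingers": 1},
    {"dp": [0,0,0],"angular": [0,0,-0.132],"fingers": 1},
    {"dp": [0,0,0],"angular": [0,0,-0.154],"fingers": 1},
    {"dp": [0,0,0],"angular": [0,0,-0.176],"fingers": 1},
  ],
)

```text
time: 13.75
tool_pos: [576.1, -10.0, 190.8]
tcp_rot: [-176.6, -35.1, -5.6]
ft_force: [8.3, -11.0, 0.2]
finger_gap: 51.1
grip_force: 55.2
```

```bash
python3 log.py
```

```text
{'t': np.float64(13.75), 'j6': np.float64(80.998), 'yaw': array([-176.623,  -35.091,   -5.643]), 'qd': np.float64(-31.466), 'e': np.float64(0.924), 'tz': np.float64(0.258), 'p': array([576.138,  -9.993, 190.846]), 'F': np.float64(13.751)}
```

step_arm(
  targets=[
    {"dp": [0,0,0],"angular": [0,0,-0.022],"fingers": 1},
    {"dp": [0,0,0],"angular": [0,0,-0.044],"fingers": 1},
    {"dp": [0,0,0],"angular": [0,0,-0.066],"fingers": 1},
    {"dp": [0,0,0],"angular": [0,0,-0.088],"fingers": 1},
    {"dp": [0,0,0],"angular": [0,0,-0.11],"fingers": 1},
    {"dp": [0,0,0],"angular": [0,0,-0.132],"fingers": 1},
    {"dp": [0,0,0],"angular": [0,0,-0.154],"fingers": 1},
    {"dp": [0,0,0],"angular": [0,0,-0.176],"fingers": 1},
  ],
)

```text
time: 14.75
tool_pos: [576.0, -9.2, 190.7]
tcp_rot: [162.4, -31.0, 32.1]
ft_force: [7.6, -6.2, 1.0]
finger_gap: 50.8
grip_force: 55.3
```

```bash
python3 log.py
```

```text
{'t': np.float64(14.75), 'j6': np.float64(49.312), 'yaw': array([162.364, -30.971,  32.061]), 'qd': np.float64(-31.446), 'e': np.float64(1.011), 'tz': np.float64(0.153), 'p': array([575.989,  -9.172, 190.726]), 'F': np.float64(9.916)}
```

step_arm(
  targets=[
    {"dp": [0,0,0],"angular": [0,0,-0.022],"fingers": 1},
    {"dp": [0,0,0],"angular": [0,0,-0.044],"fingers": 1},
    {"dp": [0,0,0],"angular": [0,0,-0.066],"fingers": 1},
    {"dp": [0,0,0],"angular": [0,0,-0.088],"fingers": 1},
    {"dp": [0,0,0],"angular": [0,0,-0.11],"fingers": 1},
    {"dp": [0,0,0],"angular": [0,0,-0.132],"fingers": 1},
    {"dp": [0,0,0],"angular": [0,0,-0.154],"fingers": 1},
    {"dp": [0,0,0],"angular": [0,0,-0.176],"fingers": 1},
  ],
)

```text
time: 15.75
tool_pos: [575.6, -8.6, 190.4]
tcp_rot: [149.1, -17.5, 63.7]
ft_force: [1.4, -2.0, 3.0]
finger_gap: 50.6
grip_force: 53.9
```

```bash
python3 log.py
```

```text
{'t': np.float64(15.75), 'j6': np.float64(17.633), 'yaw': array([149.055, -17.548,  63.744]), 'qd': np.float64(-31.434), 'e': np.float64(1.048), 'tz': np.float64(0.137), 'p': array([575.555,  -8.595, 190.404]), 'F': np.float64(3.895)}
```

step_arm(
  targets=[
    {"dp": [0,0,0],"angular": [0,0,-0.022],"fingers": 1},
    {"dp": [0,0,0],"angular": [0,0,-0.044],"fingers": 1},
    {"dp": [0,0,0],"angular": [0,0,-0.066],"fingers": 1},
    {"dp": [0,0,0],"angular": [0,0,-0.088],"fingers": 1},
    {"dp": [0,0,0],"angular": [0,0,-0.11],"fingers": 1},
    {"dp": [0,0,0],"angular": [0,0,-0.132],"fingers": 1},
    {"dp": [0,0,0],"angular": [0,0,-0.154],"fingers": 1},
    {"dp": [0,0,0],"angular": [0,0,-0.176],"fingers": 1},
  ],
)

```text
time: 16.75
tool_pos: [574.9, -8.3, 189.8]
tcp_rot: [144.9, 0.0, 90.5]
ft_force: [-7.1, -0.7, 4.5]
finger_gap: 51.0
grip_force: 53.0
```

```bash
python3 log.py
```

```text
{'t': np.float64(16.75), 'j6': np.float64(-14.048), 'yaw': array([1.44946e+02, 3.80000e-02, 9.05360e+01]), 'qd': np.float64(-31.351), 'e': np.float64(1.03), 'tz': np.float64(0.16), 'p': array([574.945,  -8.345, 189.817]), 'F': np.float64(8.419)}
```

step_arm(
  targets=[
    {"dp": [0,0,0],"angular": [0,0,-0.022],"fingers": 1},
    {"dp": [0,0,0],"angular": [0,0,-0.044],"fingers": 1},
    {"dp": [0,0,0],"angular": [0,0,-0.066],"fingers": 1},
    {"dp": [0,0,0],"angular": [0,0,-0.088],"fingers": 1},
    {"dp": [0,0,0],"angular": [0,0,-0.11],"fingers": 1},
    {"dp": [0,0,0],"angular": [0,0,-0.132],"fingers": 1},
    {"dp": [0,0,0],"angular": [0,0,-0.154],"fingers": 1},
    {"dp": [0,0,0],"angular": [0,0,-0.176],"fingers": 1},
  ],
)

```text
time: 17.75
tool_pos: [574.4, -8.5, 189.1]
tcp_rot: [149.3, 17.5, 117.4]
ft_force: [-11.3, -3.6, 6.2]
finger_gap: 50.6
grip_force: 54.3
```

```bash
python3 log.py
```

```text
{'t': np.float64(17.75), 'j6': np.float64(-45.723), 'yaw': array([149.258,  17.546, 117.353]), 'qd': np.float64(-31.443), 'e': np.float64(0.979), 'tz': np.float64(0.169), 'p': array([574.355,  -8.488, 189.098]), 'F': np.float64(13.421)}
```

step_arm(
  targets=[
    {"dp": [0,0,0],"angular": [0,0,-0.022],"fingers": 1},
    {"dp": [0,0,0],"angular": [0,0,-0.044],"fingers": 1},
    {"dp": [0,0,0],"angular": [0,0,-0.066],"fingers": 1},
    {"dp": [0,0,0],"angular": [0,0,-0.088],"fingers": 1},
    {"dp": [0,0,0],"angular": [0,0,-0.11],"fingers": 1},
    {"dp": [0,0,0],"angular": [0,0,-0.132],"fingers": 1},
    {"dp": [0,0,0],"angular": [0,0,-0.154],"fingers": 1},
    {"dp": [0,0,0],"angular": [0,0,-0.176],"fingers": 1},
  ],
)

```text
time: 18.75
tool_pos: [573.8, -9.1, 188.5]
tcp_rot: [162.7, 30.8, 149.1]
ft_force: [-7.2, -7.9, 2.3]
finger_gap: 50.5
grip_force: 55.5
```

```bash
python3 log.py
```

```text
{'t': np.float64(18.75), 'j6': np.float64(-77.399), 'yaw': array([162.704,  30.772, 149.07 ]), 'qd': np.float64(-31.523), 'e': np.float64(0.91), 'tz': np.float64(0.333), 'p': array([573.831,  -9.076, 188.502]), 'F': np.float64(11.006)}
```

step_arm(
  targets=[
    {"dp": [0,0,0],"angular": [0,0,-0.022],"fingers": 1},
    {"dp": [0,0,0],"angular": [0,0,-0.044],"fingers": 1},
    {"dp": [0,0,0],"angular": [0,0,-0.066],"fingers": 1},
    {"dp": [0,0,0],"angular": [0,0,-0.088],"fingers": 1},
    {"dp": [0,0,0],"angular": [0,0,-0.11],"fingers": 1},
    {"dp": [0,0,0],"angular": [0,0,-0.132],"fingers": 1},
    {"dp": [0,0,0],"angular": [0,0,-0.154],"fingers": 1},
    {"dp": [0,0,0],"angular": [0,0,-0.176],"fingers": 1},
  ],
)

```text
time: 19.75
tool_pos: [573.7, -10.0, 188.4]
tcp_rot: [-176.3, 34.7, -173.3]
ft_force: [-14.3, -14.9, 7.8]
finger_gap: 50.7
grip_force: 58.0
```

```bash
python3 log.py
```

```text
{'t': np.float64(19.75), 'j6': np.float64(-109.074), 'yaw': array([-176.35 ,   34.686, -173.346]), 'qd': np.float64(-31.565), 'e': np.float64(0.817), 'tz': np.float64(0.283), 'p': array([573.734,  -9.958, 188.413]), 'F': np.float64(22.101)}
```

step_arm(
  targets=[
    {"dp": [0,0,0],"angular": [0,0,-0.022],"fingers": 1},
    {"dp": [0,0,0],"angular": [0,0,-0.044],"fingers": 1},
    {"dp": [0,0,0],"angular": [0,0,-0.066],"fingers": 1},
    {"dp": [0,0,0],"angular": [0,0,-0.088],"fingers": 1},
    {"dp": [0,0,0],"angular": [0,0,-0.11],"fingers": 1},
    {"dp": [0,0,0],"angular": [0,0,-0.132],"fingers": 1},
    {"dp": [0,0,0],"angular": [0,0,-0.154],"fingers": 1},
    {"dp": [0,0,0],"angular": [0,0,-0.176],"fingers": 1},
  ],
)

```text
time: 20.75
tool_pos: [574.0, -10.9, 188.6]
tcp_rot: [-157.2, 27.1, -137.2]
ft_force: [-7.5, -16.7, 4.1]
finger_gap: 50.8
grip_force: 56.0
```

```bash
python3 log.py
```

```text
{'t': np.float64(20.75), 'j6': np.float64(-140.752), 'yaw': array([-157.184,   27.15 , -137.243]), 'qd': np.float64(-31.468), 'e': np.float64(0.754), 'tz': np.float64(0.388), 'p': array([574.034, -10.913, 188.567]), 'F': np.float64(18.791)}
```

step_arm(
  targets=[
    {"dp": [0,0,0],"angular": [0,0,0.022],"fingers": 1},
    {"dp": [0,0,0],"angular": [0,0,0.044],"fingers": 1},
    {"dp": [0,0,0],"angular": [0,0,0.066],"fingers": 1},
    {"dp": [0,0,0],"angular": [0,0,0.088],"fingers": 1},
    {"dp": [0,0,0],"angular": [0,0,0.11],"fingers": 1},
    {"dp": [0,0,0],"angular": [0,0,0.132],"fingers": 1},
    {"dp": [0,0,0],"angular": [0,0,0.154],"fingers": 1},
    {"dp": [0,0,0],"angular": [0,0,0.176],"fingers": 1},
  ],
)

```text
time: 21.75
tool_pos: [573.8, -10.0, 188.4]
tcp_rot: [-176.5, 34.7, -173.6]
ft_force: [-11.5, -13.1, 5.2]
finger_gap: 50.7
grip_force: 57.8
```

```bash
python3 log.py
```

```text
{'t': np.float64(21.75), 'j6': np.float64(-108.846), 'yaw': array([-176.477,   34.694, -173.594]), 'qd': np.float64(31.39), 'e': np.float64(-0.963), 'tz': np.float64(-0.161), 'p': array([573.752, -10.009, 188.352]), 'F': np.float64(18.213)}
```

step_arm(
  targets=[
    {"dp": [0,0,0],"angular": [0,0,0.022],"fingers": 1},
    {"dp": [0,0,0],"angular": [0,0,0.044],"fingers": 1},
    {"dp": [0,0,0],"angular": [0,0,0.066],"fingers": 1},
    {"dp": [0,0,0],"angular": [0,0,0.088],"fingers": 1},
    {"dp": [0,0,0],"angular": [0,0,0.11],"fingers": 1},
    {"dp": [0,0,0],"angular": [0,0,0.132],"fingers": 1},
    {"dp": [0,0,0],"angular": [0,0,0.154],"fingers": 1},
    {"dp": [0,0,0],"angular": [0,0,0.176],"fingers": 1},
  ],
)

```text
time: 22.75
tool_pos: [573.9, -9.1, 188.4]
tcp_rot: [162.6, 30.7, 148.8]
ft_force: [-10.2, -6.7, 5.6]
finger_gap: 50.6
grip_force: 56.2
```

```bash
python3 log.py
```

```text
{'t': np.float64(22.75), 'j6': np.float64(-77.17), 'yaw': array([162.606,  30.716, 148.847]), 'qd': np.float64(31.492), 'e': np.float64(-0.875), 'tz': np.float64(-0.302), 'p': array([573.879,  -9.117, 188.439]), 'F': np.float64(13.507)}
```

step_arm(
  targets=[
    {"dp": [0,0,0],"angular": [0,0,0.022],"fingers": 1},
    {"dp": [0,0,0],"angular": [0,0,0.044],"fingers": 1},
    {"dp": [0,0,0],"angular": [0,0,0.066],"fingers": 1},
    {"dp": [0,0,0],"angular": [0,0,0.088],"fingers": 1},
    {"dp": [0,0,0],"angular": [0,0,0.11],"fingers": 1},
    {"dp": [0,0,0],"angular": [0,0,0.132],"fingers": 1},
    {"dp": [0,0,0],"angular": [0,0,0.154],"fingers": 1},
    {"dp": [0,0,0],"angular": [0,0,0.176],"fingers": 1},
  ],
)

```text
time: 23.75
tool_pos: [574.3, -8.5, 188.8]
tcp_rot: [149.2, 17.4, 117.2]
ft_force: [-1.0, -0.4, 2.4]
finger_gap: 50.7
grip_force: 53.5
```

```bash
python3 log.py; cat > ana.py <<'E'
import json,numpy as np
L=[json.loads(l) for l in open('log.txt')]; L=[l for l in L if abs(l['qd'])>25]
th=np.radians([l['j6'] for l in L]); s=np.sign([l['qd'] for l in L])
for k,sg in (('e',-1),('tz',1)):
    y=sg*np.array([l[k] for l in L])
    for cst in (0,1):
        A=np.column_stack([np.cos(th),np.sin(th),s]+([np.ones_like(th)] if cst else []))
        c,*_=np.linalg.lstsq(A,y,rcond=None); r=y-A@c
        # gravity torque = W cos(th-a); stable zero: decreasing through zero with th -> th=a+90
        a=np.degrees(np.arctan2(c[1],c[0])); print(k,cst,'W',np.hypot(*c[:2]).round(3),'f',c[2:].round(3),'heavy-low j6',((a+90+180)%360-180).round(1),'rms',r.std().round(3),'sd deg',np.degrees(r.std()*np.sqrt(2/len(th))/np.hypot(*c[:2])).round(1))
E
python3 ana.py
```

```text
{'t': np.float64(23.75), 'j6': np.float64(-45.496), 'yaw': array([149.237,  17.439, 117.181]), 'qd': np.float64(31.402), 'e': np.float64(-0.769), 'tz': np.float64(-0.356), 'p': array([574.346,  -8.466, 188.79 ]), 'F': np.float64(2.618)}
e 0 W 0.169 f [0.884] heavy-low j6 -83.9 rms 0.009 sd deg 1.1
e 1 W 0.169 f [ 0.884 -0.   ] heavy-low j6 -83.9 rms 0.009 sd deg 1.1
tz 0 W 0.15 f [-0.275] heavy-low j6 -81.9 rms 0.032 sd deg 4.5
tz 1 W 0.154 f [-0.275  0.005] heavy-low j6 -82.5 rms 0.032 sd deg 4.4
```

step_arm(
  targets=[
    {"dp": [0,0,0],"angular": [0,0,-0.03],"fingers": 1},
    {"dp": [0,0,0],"angular": [0,0,-0.07],"fingers": 1},
    {"dp": [0,0,0],"angular": [0,0,-0.11],"fingers": 1},
    {"dp": [0,0,0],"angular": [0,0,-0.15],"fingers": 1},
    {"dp": [0,0,0],"angular": [0,0,-0.19],"fingers": 1},
    {"dp": [0,0,0],"angular": [0,0,-0.21],"fingers": 1},
    {"dp": [0,0,0],"angular": [0,0,-0.215],"fingers": 1},
    {"dp": [0,0,0],"angular": [0,0,-0.215],"fingers": 1},
  ],
)

```text
time: 24.75
tool_pos: [573.8, -9.3, 188.4]
tcp_rot: [166.9, 32.6, 156.9]
ft_force: [-11.4, -8.6, 5.4]
finger_gap: 50.5
grip_force: 56.9
```

```bash
python3 log.py; python3 - <<'E'
from h import *
im=snapshot('wrist'); cv2.imwrite('pics/end.png',im)
E
```

```text
{'t': np.float64(24.75), 'j6': np.float64(-84.314), 'yaw': array([166.865,  32.592, 156.928]), 'qd': np.float64(0.259), 'e': np.float64(-0.089), 'tz': np.float64(-0.06), 'p': array([573.813,  -9.298, 188.376]), 'F': np.float64(15.215)}
```

View pics/end.png

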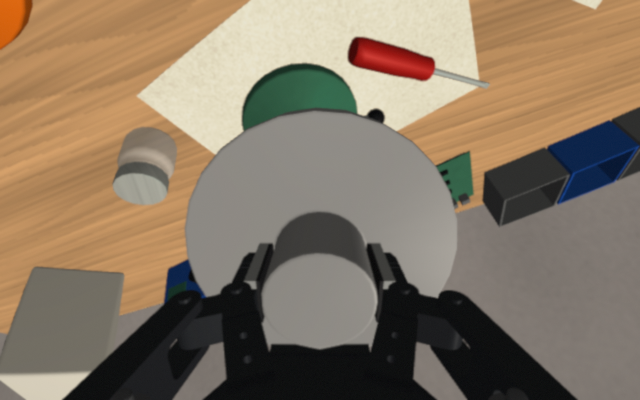

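The picture shows the fingers on the hub at about (265,270) and (375,270). The screwdriver and jar, the two bench items in view near the drum, look undisturbed. Joint 6 reads -84.3° against the fitted -83.9°. I'll hold for a moment, then hand in.

step_arm(
  targets=[
    {"dp": [0,0,0],"angular": [0,0,0],"fingers": 1},
    {"dp": [0,0,0],"angular": [0,0,0],"fingers": 1},
    {"dp": [0,0,0],"angular": [0,0,0],"fingers": 1},
    {"dp": [0,0,0],"angular": [0,0,0],"fingers": 1},
    {"dp": [0,0,0],"angular": [0,0,0],"fingers": 1},
    {"dp": [0,0,0],"angular": [0,0,0],"fingers": 1},
    {"dp": [0,0,0],"angular": [0,0,0],"fingers": 1},
    {"dp": [0,0,0],"angular": [0,0,0],"fingers": 1},
  ],
)

```text
time: 25.8
tool_pos: [573.8, -9.3, 188.4]
tcp_rot: [166.9, 32.6, 156.9]
ft_force: [-11.6, -9.3, 5.7]
finger_gap: 50.7
grip_force: 56.9
```

```bash
python3 log.py; python3 -c "
from bench import hand_in; print(hand_in())"
```

```text
{'t': np.float64(25.8), 'j6': np.float64(-84.306), 'yaw': array([166.864,  32.591, 156.926]), 'qd': np.float64(0.005), 'e': np.float64(0.047), 'tz': np.float64(-0.063), 'p': array([573.814,  -9.271, 188.387]), 'F': np.float64(15.93)}
the job is handed in; nothing more can be done
None
```

I turned the drum by its hub to feel the weight, brought the heavy side to the lowest point (within about 1° of the fitted angle), and handed in at 25.8 s with the gripper still holding it there.

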